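Point out the unpierced part and log it

TASK

One of the four steel parts in the blue inspection tray has come out of the press solid, without its hole. Point it out: come down over it and stay there for two seconds with the fingertips two or three centimetres above its middle, without touching it and without coming down low over any of the good parts. Then press the larger of the two buttons on the button box down to log the fault, and let go of it; do not press the small button, and do not touch the tray, the parts or the things lying around.

Things in the scene. Friction and masses are not known exactly. Their poses are not given: they have to be found in the camera images.
- blank: the faulty part: a solid steel disc with no hole, 46 mm across and 12 mm thick, lying flat and loose in one of the tray's compartments. Origin: centre of its underside, z up. Its place (which of the four compartments, and where in it) changes.
- blank_top (a point): the middle of the upper face of the solid disc, 12 mm above its underside
- ring1: a good part: steel ring, 46 mm across and 12 mm thick, with an open 24 mm hole through its middle; lies flat and loose in a tray compartment. Origin: centre of its underside, z up.
- ring2: a good part: steel ring, 46 mm across and 12 mm thick, with an open 24 mm hole through its middle; lies flat and loose in a tray compartment. Origin: centre of its underside, z up.
- ring3: a good part: steel ring, 46 mm across and 12 mm thick, with an open 24 mm hole through its middle; lies flat and loose in a tray compartment. Origin: centre of its underside, z up.
- ring1_top (a point): the middle of the upper face of ring1 (in its open hole, level with the face), 12 mm above its underside
- ring2_top (a point): the middle of the upper face of ring2 (in its open hole, level with the face), 12 mm above its underside
- ring3_top (a point): the middle of the upper face of ring3 (in its open hole, level with the face), 12 mm above its underside
- tray: blue inspection tray fixed to the bench, 170 x 170 mm, 14 mm high, 5 mm walls and floor, a cross of dividers making four equal compartments, one part in each (the parts' tops stand about 3 mm above the rim). Origin: centre of its underside, z up. It may stand on the left or the right of the bench, at varying yaw.
- panel: button box fixed to the bench: grey metal, 110 mm (its x) by 160 mm (its y), 45 mm high, with two black push buttons in steel housings on its top, the larger 36 mm from the middle towards the box's +y, the smaller 42 mm towards its -y. Origin: centre of its underside, z up. It stands on the side of the bench where the tray is not, at varying yaw.
- log_button_top (a point): centre of the upper face of the larger button's cap (38 mm across), to be pressed straight down
- log_button (a joint): travel of the larger button, m: 0 at rest, 0.006 fully down (about 5 N); springs back
- small_button_top (a point): centre of the upper face of the smaller button's cap (18 mm across), 78 mm from the larger; not to be pressed
- small_button (a joint): travel of the smaller button, m: 0 at rest, 0.006 fully down
- screwdriver: bystander: red-handled screwdriver, 170 mm long, lying on the bench on the far side of the work, along its own x. Leave it alone.
- jar: bystander: amber glass jar with white cap, 52 mm across, 65 mm high, standing on the far side of the work. Origin: centre of its underside. Leave it alone.
- puck: bystander: white plastic cap, 46 mm across, 22 mm high, on the bench near the robot. Origin: centre of its underside. Leave it alone.
Not all that is in view belongs to the job. What is shaped like the ring2 but purple is not meant. What is shaped like the ring3 but purple is not meant.

How it is judged:
On the way, in this order (a step that is already met when the one before it is completed fails the run):
1. the tool point stays above the solid disc (within 20 mm of its middle seen from above, at most 60 mm above its top face) for 2 s (horizontal distance between the grasp point and blank_top below 0.02 m and z of the grasp point in the frame of blank_top between 0 and 0.06 m), for 2 s.
2. the larger button is pressed down, 4 mm or more (value of joint log_button above 0.004 m), for 0.05 s.
At the end, for the whole second after the job is handed in: Both buttons are up again (within 1.5 mm); the four parts are within 6 mm and the bystanders within 10 mm of where they were, all at rest (value of joint each of log_button, small_button below 0.0015 m and distance of each of blank, ring1, ring2, ring3 from where it was at the start of the episode below 0.006 m and distance of each of screwdriver, jar, puck from where it was at the start of the episode below 0.01 m and linear speed of each of blank, ring1, ring2, ring3, screwdriver, jar, puck below 0.02 m/s); the robot touches nothing.
It fails at once if a good part is pointed at (tool point within 20 mm of its middle seen from above and less than 60 mm above its top) ((horizontal distance between the grasp point and ring1_top below 0.02 m and z of the grasp point in the frame of ring1_top between 0 and 0.06 m) or (horizontal distance between the grasp point and ring2_top below 0.02 m and z of the grasp point in the frame of ring2_top between 0 and 0.06 m) or (horizontal distance between the grasp point and ring3_top below 0.02 m and z of the grasp point in the frame of ring3_top between 0 and 0.06 m)).
It fails at once if the robot touches a part or the tray (over 0.3 N) (contact force between any of the fingers, the arm and blank above 0.3 N or contact force between any of the fingers, the arm and ring1 above 0.3 N or contact force between any of the fingers, the arm and ring2 above 0.3 N or contact force between any of the fingers, the arm and ring3 above 0.3 N or contact force between any of the fingers, the arm and tray above 0.3 N).
It fails at once if a part is moved or lifted by over 6 mm (distance of any of blank, ring1, ring2, ring3 from where it was at the start of the episode above 0.006 m).
It fails at once if the small button is pressed by 2 mm or more (value of joint small_button above 0.002 m).
It fails at once if the robot touches a bystander (over 0.3 N) or one moves by over 10 mm (distance of any of screwdriver, jar, puck from where it was at the start of the episode above 0.01 m or contact force between any of the fingers, the arm and screwdriver above 0.3 N or contact force between any of the fingers, the arm and jar above 0.3 N or contact force between any of the fingers, the arm and puck above 0.3 N).
It also fails if it takes over 38 s, if anything falls off the work surface, if the arm or the gripper's body presses on something with over 40 N, if the wrist force passes 120 N, or if a joint passes its speed limit or range.

ROBOT

A 7-joint arm with a two-finger parallel gripper is mounted at the origin on the work surface. World frame = base frame: x ahead of the robot, y to its left, z up, the work surface at z = 0. Lengths are in m, angles in rad, forces in N, time in s.
With the tool pointing down it reaches from about 0.4 to 0.85 m from the base axis. Payload 10.4 kg.
Tool frame: the origin (TCP) lies between the finger pads, 19 mm behind the fingertips; this is the grasp point; z points along the fingers, y is the line along which they close (so a half turn about z gives the same grasp; the last joint's range is limited). The gripper opens to 87 mm and grips with 3 to 60 N. Pads are 19 mm wide; open, the fingers measure 117 mm over their backs; the gripper's body (75 mm by 190 mm) begins 51 mm behind the grasp point.
Start: joints at [1.209, 0.332, -0.065, 1.46, 0.022, 1.35, -0.088], TCP at [0.208, -0.589, 0.241] pointing down, gripper open.
Joint ranges: [-2.6, 2.6], [-0.5, 2.12], [-1.47, 1.34], [0.16, 2.42], [-1.27, 4.41], [0.06, 2.06], [-2.6, 2.6]. Speed limits (rad/s): [2.22, 2.22, 2.79, 2.79, 3.14, 3.14, 3.14].

INTERFACE

Orientations are given as a unit quaternion [x, y, z, w].
In Python, from bench import r gives the robot as it stands.
- The arm moves only by the shell command python3 -m crank 'ROWS' [FORCE]. ROWS is JSON, a list that holds one entry, the list of rows, each a list of 5 numbers: the shift along the tool's x, y, z in mm, then the turn about the tool's z in degrees, then the opening, from -1 (shut) to 1 (fully open). A call has 1 to 20 rows; each row is the pose to reach, as a shift and turn from the pose commanded when the call began, along the tool's axes at that moment; what a row does not reach only later rows make up. A row lasts 1/10 s, in which the tool goes at most 50 mm and 8.59 degrees, less where a joint would pass 70% of its speed; a pose out of reach is approached as far as the arm can. A call with a gripper value outside its range is refused whole. The fingers move at their own pace and stop on an object; FORCE is the grip in N (left out, the last holds). Time passes only in rows, so rows that repeat a pose let the fingers close. It gives the time, the measured TCP pose, the force, the opening and the grip force at its end, in the units of the state.
- r.read_state(): the state, without advancing time (a new reading comes with each control period).
- r.camera(name): name is "scene" or "top" or "wrist"; returns a dict with "image" (480x640x3 uint8, red, green, blue), "vfov" (degrees; the focal length in pixels is half the picture's height over the tangent of half this angle, whatever the lens; pixels are square), "cx", "cy" (the principal point, pixels), "eye" and "attitude" of the camera in the world. Camera axes: x right, y down, z forward; pixel columns grow to the right and rows downward; lengths in m; the calibration is good to about 2 mm. A picture is of the moment at which its call begins. There is no depth.
- r.close_job(): hands the job in; it is judged then, once.
The state is a dict: "time": time; "joint_positions": joint angles; "joint_vel": joint speeds; "joint_torque": joint torques, N m; "ee_pos": TCP position; "eef_rot": TCP orientation; "ft_force": force on the tool from outside, world axes, zero at the start; "torque": the same for the moment, N m; "width": finger opening in m; "grip_force": force on a finger pad.
Only numpy, scipy, OpenCV 4.12 (cv2) and the standard library are available. Lean on these libraries where they do the work, as an engineer would, in place of code of your own. Each camera call takes 0.05 s, during which the arm holds its last target. There are 200 camera calls.

## Working session

There is one attempt and no reset: what is moved stays moved. The work goes in short steps, Python scripts to look and compute and a shell command to move; the robot and the scene stay as the last step left them, time stands still between calls to the robot, and variables do not carry over. Pictures are saved under pics/ and viewed, at most 10 in all, crops included, and the job is handed in when it is done.

```bash
mkdir -p pics; cat > h.py <<'E'
import numpy as np, cv2
from scipy.spatial.transform import Rotation as R
from bench import r
def snap(n,f):
    c=r.camera(n); cv2.imwrite(f,c["image"][:,:,::-1])
    import pickle; pickle.dump(c,open(f+'.pkl','wb')); return c
def px(c,u,v,z):
    f=240/np.tan(np.radians(c["vfov"])/2)
    a=np.array(c["attitude"]); M=R.from_quat(a).as_matrix() if a.size==4 else a.reshape(3,3)
    d=M@np.array([(u-c["cx"])/f,(v-c["cy"])/f,1]); e=np.array(c["eye"])
    return e+d*(z-e[2])/d[2]
E
python3 - <<'E'
from h import *
for n in("top","scene"):
    c=snap(n,f"pics/{n}1.png"); print({k:c[k] for k in c if k!="image"})
s=r.read_state(); print(s)
E
```

```text
{'vfov': 55.772942906241376, 'cx': 313.5478967159287, 'cy': 241.4984742176773, 'eye': array([0.45629894, 0.02865713, 0.82276368]), 'attitude': array([ 0.70607012, -0.70423436,  0.06097454, -0.04243877])}
{'vfov': 44.18809091581136, 'cx': 326.98024054313214, 'cy': 233.53484843345197, 'eye': array([1.35384496, 0.06500639, 0.94528968]), 'attitude': array([ 0.64480098,  0.67666304, -0.26263452, -0.23954526])}
{'time': 0.1, 'joint_positions': array([ 1.20941742,  0.33280922, -0.06465301,  1.46085834,  0.02159528,
        1.34987709, -0.08848473]), 'joint_vel': array([ 1.30712417e-03, -6.28951647e-04, -8.27469751e-04, -5.10575636e-05,
       -8.38793948e-05, -2.52694114e-03, -4.75407614e-04]), 'joint_torque': array([ 1.34452875e-03, -6.24545574e+01,  2.45844695e-02, -3.90717030e+01,
       -6.14397973e-02,  3.66533536e-02,  4.94739447e-05]), 'ee_pos': array([ 0.20757809, -0.58918737,  0.24053254]), 'eef_rot': array([ 9.85688604e-01,  1.68575146e-01, -1.38661347e-04, -6.13109210e-04]), 'ft_force': array([-0.15694725, -0.00181301, -0.16433682]), 'torque': array([-0.02002558,  0.01018562,  0.01265625]), 'grip_force': 0.0, 'width': 0.08703123600984587}
```

View pics/top1.png

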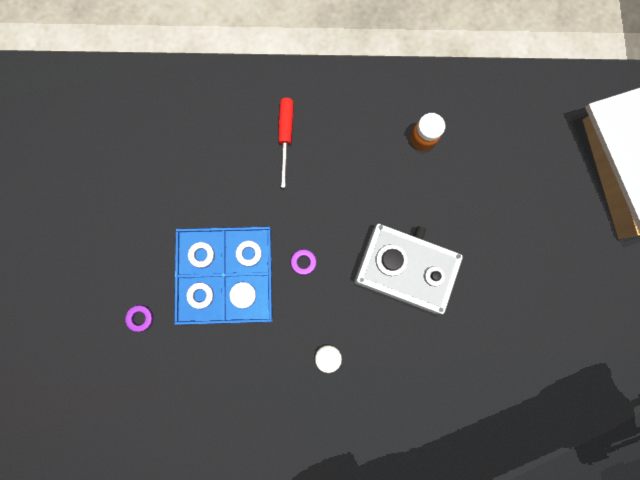

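View pics/scene1.png

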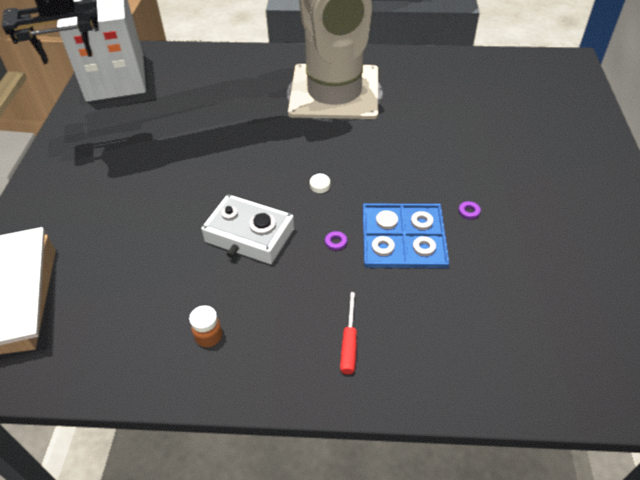

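The top view shows the blue tray with parts at (201,255), (249,253) and (200,295), all with a hole, and a plain disc at (243,295). The white puck at (328,359) and the purple rings at (304,262) and (138,318) lie outside the tray, so they aren't candidates. The large button is at about (393,260) and the small one at (436,276). I'll confirm the disc in a crop and measure.

```bash
python3 - <<'E'
from h import *
import pickle
t=pickle.load(open('pics/top1.png.pkl','rb'));s=pickle.load(open('pics/scene1.png.pkl','rb'))
a=cv2.resize(t["image"][220:330,170:280,::-1],(396,396),interpolation=cv2.INTER_CUBIC)
b=cv2.resize(t["image"][215:325,350:470,::-1],(396,396*110//120),interpolation=cv2.INTER_CUBIC)
b=cv2.copyMakeBorder(b,0,396-b.shape[0],0,0,cv2.BORDER_CONSTANT)
cv2.imwrite('pics/crop.png',np.hstack([a,b]))
print("disc",px(t,243,295,.017),px(s,387,219,.017))
for n,u in dict(r1=(201,255),r2=(249,253),r3=(200,295)).items(): print(n,px(t,*u,.017))
for z in(.045,.055,.065,.075): print(z,px(t,393,260,z),px(s,262,221,z), "small",px(t,436,276,z))
print("puck",px(t,328,359,.022),"jar",px(t,431,127,.065))
M=R.from_quat(r.read_state()["eef_rot"]).as_matrix()
d=px(t,243,295,.017)-r.read_state()["ee_pos"]; print(M.T@d,M)
E
```

```text
disc [0.47948575 0.13155532 0.017     ] [0.48352101 0.13357178 0.017     ]
r1 [0.54999291 0.20755198 0.017     ]
r2 [0.55390081 0.12262875 0.017     ]
r3 [0.4793779  0.20670761 0.017     ]
0.045 [ 0.53926597 -0.12940638  0.045     ] [ 0.52590578 -0.12806626  0.045     ] small [ 0.51175736 -0.20334716  0.045     ]
0.055 [ 0.53819924 -0.1273741   0.055     ] [ 0.53510214 -0.1259217   0.055     ] small [ 0.51104431 -0.20036419  0.055     ]
0.065 [ 0.5371325  -0.12534182  0.065     ] [ 0.54429851 -0.12377713  0.065     ] small [ 0.51033126 -0.19738123  0.065     ]
0.075 [ 0.53606576 -0.12330953  0.075     ] [ 0.55349487 -0.12163257  0.075     ] small [ 0.50961821 -0.19439826  0.075     ]
puck [ 0.37012236 -0.01737386  0.022     ] jar [ 0.7735713  -0.19874531  0.065     ]
[ 0.49598971 -0.58913627  0.22423927] [[ 9.43164802e-01  3.32325031e-01 -4.80063768e-04]
 [ 3.32325371e-01 -9.43164088e-01  1.16191981e-03]
 [-6.66438691e-05 -1.25541924e-03 -9.99999210e-01]]
```

View pics/crop.png

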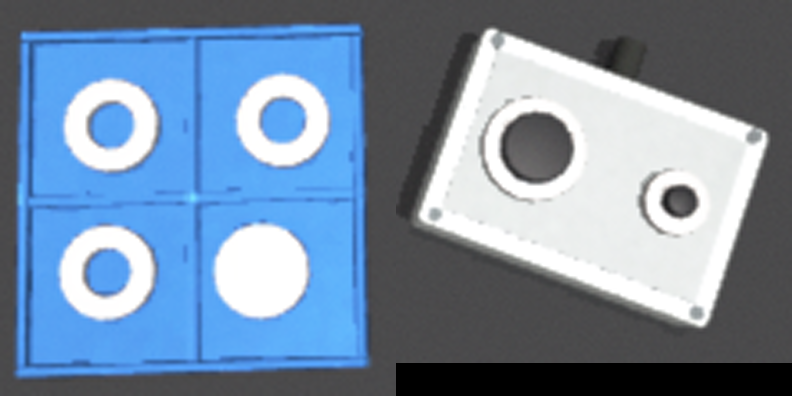

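The crop confirms it: the solid disc is at top px (242.5,295), lower right in the tray, at world (0.480,0.132). The other three parts show open holes. The large button cap is at px (392.7,259.5), about (0.538,-0.126) at z≈0.06. I'll go over the disc high, via an outward waypoint, with the fingers closing.

```bash
python3 -m crank '[[[40,-22,0,0,-1],[80,-45,0,0,-1],[120,-68,0,0,-1],[160,-90,0,0,-1],[200,-114,0,0,-1],[240,-138,0,0,-1],[280,-162,0,0,-1],[320,-186,0,0,-1],[355,-205,0,0,-1],[388,-223,0,0,-1],[405,-265,0,0,-1],[420,-310,0,0,-1],[435,-355,0,0,-1],[450,-400,0,0,-1],[463,-445,0,0,-1],[475,-490,0,0,-1],[486,-530,0,0,-1],[496,-565,0,0,-1],[496,-589,0,0,-1],[496,-589,0,0,-1]]]' 10
python3 - <<'E'
from h import *
c=snap("wrist","pics/w1.png"); s=r.read_state()
M=R.from_quat(s["eef_rot"]).as_matrix();print(s["time"],s["ee_pos"],s["width"],M.T@(np.array([.480,.132,.061])-s["ee_pos"]))
E
```

```text
time: 2.1
ee_pos: [0.4784, 0.1347, 0.2412]
eef_rot: [0.985, 0.171, -0.0, -0.0]
ft_force: [-0.9, -0.1, -0.2]
width: 0.0003
grip_force: 0.0
2.15 [0.47912011 0.13231979 0.24105777] 0.00044443606764416245 [0.00079357 0.00060446 0.18005744]
```

View pics/w1.png

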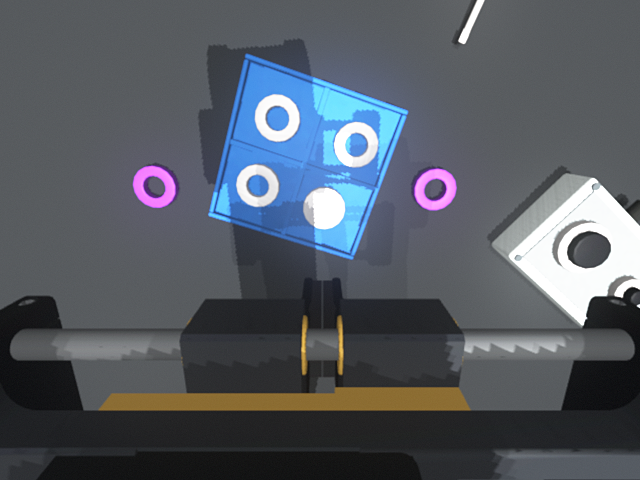

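The wrist view shows the solid disc at (324,208), just ahead of the closed fingers and in line with them. The three rings are at (277,118), (356,145) and (258,186). I'll check its position, and the button's at (589,249), using this view.

```bash
python3 - <<'E'
from h import *
import pickle
w=pickle.load(open('pics/w1.png.pkl','rb'))
print(px(w,324,208,.017)); 
for z in(.05,.055,.06,.065): print(z,px(w,589,249,z))
E
```

```text
[0.47896575 0.13466493 0.017     ]
0.05 [ 0.53727919 -0.13390645  0.05      ]
0.055 [ 0.53753226 -0.12947247  0.055     ]
0.06 [ 0.53778532 -0.12503849  0.06      ]
0.065 [ 0.53803839 -0.12060451  0.065     ]
```

All views agree to within 3 mm, so I'm descending straight down 180 mm, which puts the fingertips about 25 mm above the disc, and holding there.

```bash
python3 -m crank '[[[0,0,40,0,-1],[0,0,80,0,-1],[0,0,115,0,-1],[0,0,145,0,-1],[0,0,165,0,-1],[0,0,176,0,-1],[0,0,180,0,-1],[0,0,180,0,-1],[0,0,180,0,-1],[0,0,180,0,-1],[0,0,180,0,-1],[0,0,180,0,-1],[0,0,180,0,-1],[0,0,180,0,-1],[0,0,180,0,-1],[0,0,180,0,-1],[0,0,180,0,-1],[0,0,180,0,-1],[0,0,180,0,-1],[0,0,180,0,-1]]]'
python3 -m crank '[[[0,0,0,0,-1],[0,0,0,0,-1],[0,0,0,0,-1],[0,0,0,0,-1],[0,0,0,0,-1],[0,0,0,0,-1],[0,0,0,0,-1],[0,0,0,0,-1],[0,0,0,0,-1],[0,0,0,0,-1],[0,0,0,0,-1],[0,0,0,0,-1],[0,0,0,0,-1],[0,0,0,0,-1],[0,0,0,0,-1]]]'
python3 - <<'E'
from h import *
s=r.read_state();M=R.from_quat(s["eef_rot"]).as_matrix();print(M.T@(np.array([.5377,-.126,.059+.019])-s["ee_pos"]))
c=snap("scene","pics/s2.png");cv2.imwrite("pics/s2c.png",cv2.resize(c["image"][120:300,300:500,::-1],None,fx=3,fy=3))
E
```

```text
time: 4.15
ee_pos: [0.4798, 0.1309, 0.0612]
eef_rot: [0.986, 0.169, 0.0, 0.0]
ft_force: [0.1, -0.9, -0.1]
width: 0.0006
grip_force: 0.0
time: 5.65
ee_pos: [0.4798, 0.1309, 0.0612]
eef_rot: [0.986, 0.169, 0.0, 0.0]
ft_force: [-0.2, 0.6, 0.2]
width: 0.0005
grip_force: 0.0
[-0.03076898  0.2615089  -0.0167259 ]
```

View pics/s2c.png

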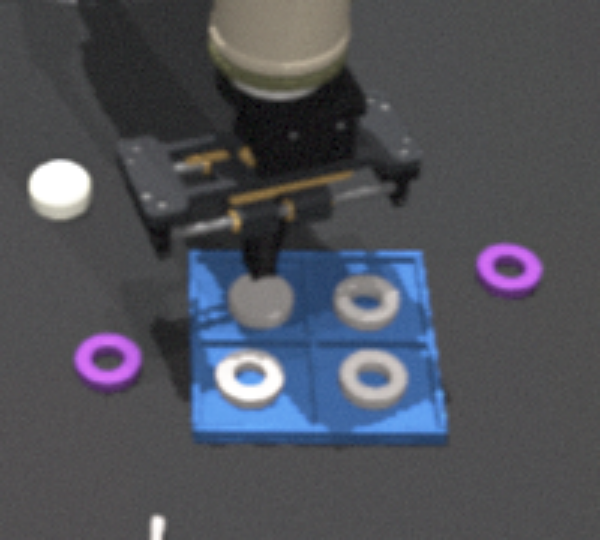

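The scene view shows the closed fingertips just above the solid disc's middle at crop (262,298), not touching it, and they've been there over 2.5 s. Next I'll lift, cross over, and stop about 20 mm above the large button.

```bash
python3 -m crank '[[[0,0,-40,0,-1],[0,0,-80,0,-1],[0,0,-100,0,-1],[-5,40,-100,0,-1],[-10,80,-100,0,-1],[-15,120,-100,0,-1],[-20,160,-100,0,-1],[-24,200,-100,0,-1],[-28,235,-100,0,-1],[-31,262,-100,0,-1],[-31,262,-100,0,-1],[-31,262,-75,0,-1],[-31,262,-50,0,-1],[-31,262,-38,0,-1],[-31,262,-38,0,-1],[-31,262,-38,0,-1],[-31,262,-38,0,-1]]]'
python3 - <<'E'
from h import *
c=snap("scene","pics/s3.png");a=cv2.resize(c["image"][130:280,180:320,::-1],(392,420))
w=snap("wrist","pics/w3.png");cv2.imwrite("pics/s3c.png",np.hstack([a,cv2.resize(w["image"][:300,160:440,::-1],(392,420))]))
s=r.read_state();M=R.from_quat(s["eef_rot"]).as_matrix();print(s["ee_pos"],M.T@(np.array([.5377,-.126,.059+.019])-s["ee_pos"]))
E
```

```text
time: 7.4
ee_pos: [0.5384, -0.1265, 0.1006]
eef_rot: [0.986, 0.169, 0.001, 0.0]
ft_force: [-0.2, 0.3, -0.4]
width: 0.0005
grip_force: 0.0
[ 0.53827741 -0.12661383  0.10033278] [-0.00037158 -0.00079646  0.02233139]
```

View pics/s3c.png

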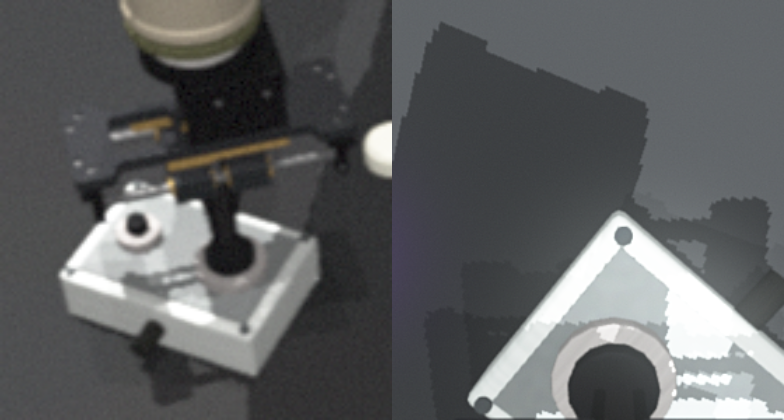

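The fingers are centred over the large cap (scene crop (230,255)) and clear of the small button at (137,225). I'll press in small steps and watch the force.

```bash
python3 -m crank '[[[0,0,10,0,-1],[0,0,16,0,-1],[0,0,19,0,-1],[0,0,21,0,-1],[0,0,23,0,-1],[0,0,24,0,-1],[0,0,24,0,-1],[0,0,24,0,-1]]]'
```

```text
time: 8.3
ee_pos: [0.5381, -0.1267, 0.0794]
eef_rot: [0.986, 0.168, 0.0, 0.001]
ft_force: [-19.6, 2.8, 48.2]
width: 0.0005
grip_force: 24.3
```

48 N means the fingers are against a stop, so I'll ease off in steps to look for the spring's roughly 5 N range.

```bash
for i in 1 2 3 4; do python3 -m crank '[[[0,0,-2,0,-1],[0,0,-2,0,-1],[0,0,-2,0,-1]]]' | grep -E 'ee_pos|ft_force|time'; done
```

```text
time: 8.6
ee_pos: [0.538, -0.1267, 0.0797]
ft_force: [-12.2, 2.5, 30.2]
time: 8.9
ee_pos: [0.5378, -0.1267, 0.0801]
ft_force: [-5.0, 0.8, 12.2]
time: 9.2
ee_pos: [0.5378, -0.1266, 0.0813]
ft_force: [-0.6, -0.3, 4.1]
time: 9.5
ee_pos: [0.5378, -0.1267, 0.0833]
ft_force: [0.8, -0.1, 2.9]
```

The force goes from a hard stop to 4.1 N and then 2.9 N over 2 mm, which is the spring, so the button was fully down. I'll let go and check.

```bash
python3 -m crank '[[[0,0,-10,0,-1],[0,0,-30,0,-1],[0,0,-60,0,-1],[0,0,-90,0,-1],[0,0,-100,0,-1],[0,0,-100,0,-1],[0,0,-100,0,-1],[0,0,-100,0,-1],[0,0,-100,0,-1],[0,0,-100,0,-1]]]'
python3 - <<'E'
from h import *
print(r.close_job())
E
```

```text
time: 10.5
ee_pos: [0.5373, -0.1264, 0.1825]
eef_rot: [0.986, 0.169, -0.001, -0.0]
ft_force: [0.2, 0.1, -0.8]
width: 0.0002
grip_force: 0.0
the job is handed in; nothing more can be done
None
```

I pointed at the solid disc for over 2.5 s without touching it, pressed the large button fully down and let go, then handed the job in at about 10.5 s; the hand-in gave no verdict, and I judged the press by force, which peaked at about 48 N at the button's stop.

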